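Roll a bearing sleeve up the loading ramp and start the scan

TASK

Push the steel bearing sleeve slowly up the loading ramp with your fingertips, over the crest and into its seat against the stop at the top, without letting it go part-way so that it runs free or rolls back; do not pinch or lift it, and do not ram it. When it rests against the stop, press the black scan key fully down with a fingertip and let go. Leave the spare sleeve, the pick stand and the jar where they are.

Things in the scene. Friction and masses are not known exactly. Their poses are not given: they have to be found in the camera images.
- roller: The bearing sleeve to be pushed: polished, lightly oiled steel cylinder lying across the foot of the ramp, 44 mm in diameter, 60 mm long, 0.25 to 0.6 kg, black bore discs on its end faces. Slippery (friction about 0.35) and rolls freely. Origin at its middle on its axis; its y axis is the cylinder's axis (x and z turn as it rolls).
- track: Sloping grey track of the fixed ramp. Origin at the foot, mid-width on the rolling surface, at the inner face of a foot lip (5 mm above the surface, 6 mm thick); 16 mm above the table. x points up the slope (9 degrees above level), y across it, level, z square to the slope. The surface is its plane z = 0. At the start the sleeve lies against the lip, axis at x = 14, z = 22 mm. Side guides 66 mm apart, 10 mm proud.
- crest (a point): Top of the slope, mid-width: track frame x = 140 mm, z = 0. Beyond it the surface falls at 7 degrees below level towards the stop. Once the sleeve's axis is past about x = 144 mm (track frame) it runs the last bit into its seat by itself and stays; let go before that, it rolls back to the foot.
- seat (a point): Where the middle of the sleeve's axis lies when seated: track frame x = 159.5 mm, y = 0, z = 17.3 mm. The sleeve then touches the falling surface and the stop, a plate across the track with its near face at x = 181.5 mm and its top at z = 36 mm.
- loading_ramp: The whole fixed ramp; only its place and heading differ from time to time. Origin on the table below the track's middle, x level along the track, y across, z up. The white scan head behind the stop is 104 mm wide and reaches from x = 92 to 158 mm, top 75 mm above the table.
- scan_key (a joint): Travel of the scan key: 0 up, 0.006 m fully down (about 5 N, at first about 1.5 N); springs back.
- scan_key_top (a point): Centre of the top of the scan key, a round black push key 28 mm in diameter in a grey collar of 44 mm diameter, on a white desk box 80 by 70 mm and 30 mm high standing to the left of the ramp. The top is 48 mm above the table, 6 mm above the collar; pressed straight down.
- spare_sleeve: Spare steel sleeve, 44 mm in diameter, 60 mm high, standing on end right of the ramp; not to be moved. Origin under its middle.
- pick_stand: White plastic suction-foot stand with a thin upright steel pick, foot 68 mm in diameter, 115 mm high in all, right of the ramp; not to be moved. Origin under its middle.
- sample_jar: Brown glass jar with white cap, 48 mm in diameter, 60 mm high, left of the scan head; not to be moved. Origin under its middle.
Things that resemble listed ones, but are neither listed nor needed, are in the scene too. What is shaped like the part that bears scan_key but pink is not meant. Leave any purple look-alike of the roller alone.

How it is judged:
By the outcome, as a careful person would: the job done as asked, in the order asked, and still so for the second after the job is handed in, with the robot touching nothing.
It also fails if it takes over 48 s, if anything falls off the work surface, if the arm or the gripper's body presses on something with over 40 N, if the wrist force passes 120 N, or if a joint passes its speed limit or range.

ROBOT

A 6-joint arm with a two-finger parallel gripper is mounted at the origin on the work surface. World frame = base frame: x ahead of the robot, y to its left, z up, the work surface at z = 0. Lengths are in mm, angles in rad, forces in N, time in s.
With the tool pointing down it reaches from about 275 to 1000 mm from the base axis. Payload 8.4 kg.
Tool frame: the origin (TCP) lies at the very end of the fingers, on their centre line; the grasp point (between the pads) lies 19 mm behind it; z points along the fingers, y is the direction in which the jaws open and shut (so a half turn about z gives the same grasp; the last joint's range is limited). The gripper opens to 85 mm and grips with 20 to 120 N. Pads are 22 mm wide; open, the fingers measure 114 mm over their backs; the gripper's body (76 mm by 85 mm) begins 54 mm behind the grasp point. The pads swing forward as they close: fully open they stand 13 mm farther back than shut.
Start: joints at [1.266, 0.353, 1.633, -0, 1.155, -0.002], TCP at [186.37, 596.569, 231.281] pointing down, gripper open.
Joint ranges: [-2.63, 2.63], [-0.92, 2.1], [0.06, 2.66], [-1.3, 4.44], [0, 2.69], [-3.02, 3.02]. Speed limits (rad/s): [2.22, 2.22, 2.79, 3.14, 3.14, 3.14].

INTERFACE

Orientations are given as [roll, pitch, yaw] about the fixed x, y, z axes, in that order (R = Rz(yaw) Ry(pitch) Rx(roll)).
In Python, from rig import readout, grab_frame, calibration, r gives the robot as it stands. The module is installed in compiled form; this text tells all that it offers.
- The arm moves only by the tool play_rows, never from a script. Its argument "rows" is a list of rows, each a list of 3 entries, a list of its own where there are three numbers: the closure in counts, from 0 (fully open) to 255 (shut), then the shift along the tool's x, y, z in cm, then the turn, a rotation vector about the tool's x, y, z in rad. In form: [[gripper, [dx, dy, dz], [rx, ry, rz]], ...]. A call has 1 to 12 rows; each row is the pose to reach, as a shift and turn from the pose commanded when the call began, along the tool's axes at that moment; what a row does not reach only later rows make up. A row lasts 1/12 s, in which the tool goes at most 41.7 mm and 7.16 degrees, less where a joint would pass 70% of its speed; a pose out of reach is approached as far as the arm can. A call with a gripper value outside its range is refused whole. The fingers move at their own pace and stop on an object; "squeeze" is the grip in N (left out, the last holds). Time passes only in rows, so rows that repeat a pose let the fingers close. It gives the time, the measured TCP pose, the force and the opening at its end, in the units of the state.
- readout.sense(): the state, without advancing time (a new reading comes with each control period).
- grab_frame(name): name is "scene" or "top"; returns (picture, depth): 480x640x3 uint8, red, green, blue; 480x640 float32, mm along the optical axis (not along the pixel's ray), 0 where there is no reading.
- calibration(name): a dict with "vfov" (degrees; the focal length in pixels is half the picture's height over the tangent of half this angle, whatever the lens; pixels are square), "cx", "cy" (the principal point, pixels), "cam_to_world" (4x4, takes a point from camera to world coordinates). Camera axes: x right, y down, z forward; pixel columns grow to the right and rows downward; lengths in mm; the calibration is good to about 2 mm. A picture is of the moment at which its call begins. calibration takes no time and is no camera call.
- r.sign_off(): hands the job in, once; it reports no verdict.
The state is a dict: "clock": time; "qpos": joint angles; "qvel": joint speeds; "joint_efforts": joint torques, N m; "eef_pos": TCP position; "tcp_rot": TCP orientation; "contact_force": force on the tool from outside, world axes, zero at the start; "wrist_torque": the same for the moment, N m; "opening": opening from 0.0 (shut) to 1.0 (fully open).
Only numpy, scipy, OpenCV 4.12 (cv2) and the standard library are available. Lean on these libraries where they do the work, as an engineer would, in place of code of your own. Each camera call takes 0.05 s, during which the arm holds its last target.

## Working session

There is one attempt and no reset: what is moved stays moved. The work goes in short steps, Python scripts to look and compute and a tool call to move; the robot and the scene stay as the last step left them, time stands still between calls to the robot, and variables do not carry over. Pictures are saved under pics/ and viewed, and the job is handed in when it is done.

Besides the shell and the picture viewer there is one more tool, called after "Emit:" as name([rows], argument=value, ...), one row to a line, values as JSON. play_rows: Moves the arm, as the interface text tells. Its arguments: {"type":"object","properties":{"rows":{"type":"array"},"squeeze":{"type":"number"}},"required":["rows"]}

```bash
mkdir -p pics
cat > h.py <<'E'
from rig import readout, grab_frame, calibration, r
import numpy as np, cv2
def K(n):
    c=calibration(n); f=240/np.tan(np.radians(c['vfov'])/2); return f,c['cx'],c['cy'],np.array(c['cam_to_world'])
def cloud(n,d):
    f,cx,cy,T=K(n); v,u=np.mgrid[:480,:640]
    P=np.stack([(u-cx)/f*d,(v-cy)/f*d,d],-1)
    W=P@T[:3,:3].T+T[:3,3]; W[d<=0]=np.nan; return W
E
python3 - <<'E'
from h import *
print(readout.sense())
for n in("scene","top"):
    p,d=grab_frame(n); cv2.imwrite(f"pics/{n}0.png",p[:,:,::-1]); np.save(n+"0.npy",d); np.save(n+"0p.npy",p)
    print(n,calibration(n),(d>0).mean())
E
```

```text
{'clock': 0.0, 'qpos': array([ 1.26558969e+00,  3.53626336e-01,  1.63415749e+00, -2.63613301e-05,
        1.15520671e+00, -2.42693523e-03]), 'qvel': array([ 0.00025346, -0.00075015,  0.00103946,  0.00059296, -0.00077245,
        0.00018016]), 'joint_efforts': array([-2.86192881e-04, -6.05232525e+01, -3.42061615e+01,  3.63801637e-04,
        9.15698474e-03, -3.57851980e-05]), 'eef_pos': array([186.23553228, 596.0937455 , 230.56531793]), 'tcp_rot': array([-3.14019472e+00,  2.07098789e-05,  2.83882363e+00]), 'contact_force': array([ 0.06325991, -0.25235304,  0.43032297]), 'wrist_torque': array([-0.0500101 ,  0.00709666,  0.04242271]), 'opening': 1.0015789708307894}
scene {'vfov': 47.31518881279306, 'cx': 319.1575771680546, 'cy': 240.33856662190033, 'cam_to_world': array([[ 1.77657320e-02,  5.90205411e-01, -8.07057589e-01,
         1.45545570e+03],
       [ 9.99679226e-01,  4.08709839e-03,  2.49948220e-02,
        -6.44141381e+01],
       [ 1.80506030e-02, -8.07242757e-01, -5.89943478e-01,
         7.05317395e+02],
       [ 0.00000000e+00,  0.00000000e+00,  0.00000000e+00,
         1.00000000e+00]])} 0.9959635416666667
top {'vfov': 43.66187528830185, 'cx': 329.1375790170141, 'cy': 244.45955898588412, 'cam_to_world': array([[-4.62205973e-03, -9.93727600e-01,  1.11732237e-01,
         4.43062098e+02],
       [-9.99980178e-01,  5.07080136e-03,  3.73237987e-03,
        -4.99554544e+01],
       [-4.27554087e-03, -1.11712771e-01, -9.93731340e-01,
         1.34619788e+03],
       [ 0.00000000e+00,  0.00000000e+00,  0.00000000e+00,
         1.00000000e+00]])} 0.9959602864583333
```

View pics/scene0.png

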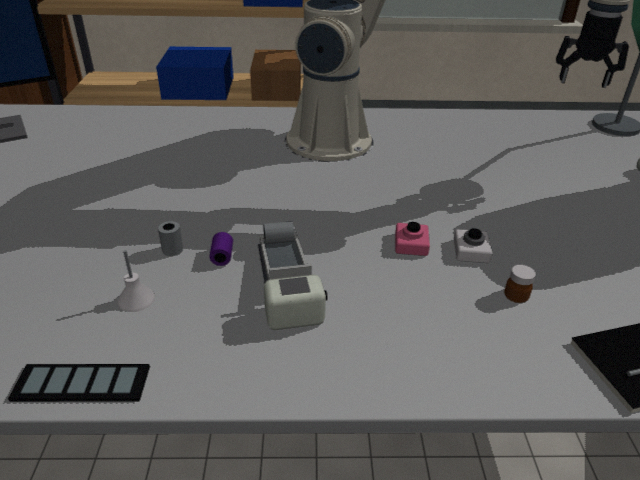

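View pics/top0.png

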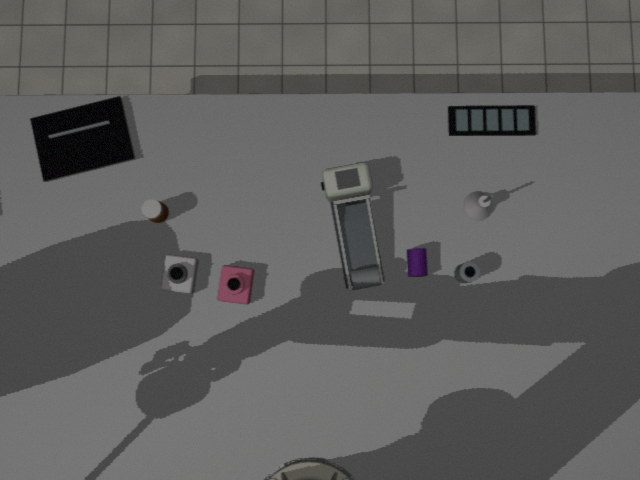

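The scene view shows the sleeve at (279,234), the ramp up to the scan head at (295,300), the white key box at (473,243) and a pink decoy. In the top view the sleeve is at (366,275), the scan head at (347,181) and the key at (177,273). Next I'll measure from the depth.

Run:
```python
from h import *
for n,(u0,u1,v0,v1) in (("top",(310,410,150,305)),("scene",(245,345,210,340))):
    p=np.load(n+"0p.npy"); 
    cv2.imwrite(f"pics/{n}_ramp.png",cv2.resize(p[v0:v1,u0:u1,::-1],None,fx=5 if n=="scene" else 3.8,fy=5 if n=="scene" else 3.8,interpolation=cv2.INTER_CUBIC)[:600])
    W=cloud(n,np.load(n+"0.npy"))
    np.set_printoptions(precision=0,suppress=True,linewidth=200)
    print(n)
    if n=="top":
        for v in range(160,300,4): print(v,[tuple(int(x) for x in W[v,u]) for u in range(330,390,8)])
# key
for n,(u,v) in (("top",(177,273)),("scene",(475,234))):
    W=cloud(n,np.load(n+"0.npy")); print(n,W[v-2:v+3,u-2:u+3].reshape(-1,3).mean(0))
    m=(W[...,2]>43)&(W[...,2]<60)&(abs(W[...,0]-W[v,u,0])<30)&(abs(W[...,1]-W[v,u,1])<30)
    print(m.sum(),W[m].mean(0),W[m].min(0),W[m].max(0))
```

```text
top
160 [(788, -47, 4), (788, -66, 4), (789, -84, 1), (788, -102, 1), (789, -121, -2), (788, -139, 0), (788, -157, 2), (788, -176, 0)]
164 [(779, -47, 2), (780, -66, 0), (781, -84, -3), (761, -99, 73), (761, -117, 72), (779, -139, 0), (778, -157, 2), (780, -176, -4)]
168 [(753, -47, 71), (753, -65, 69), (753, -82, 71), (751, -99, 77), (753, -117, 71), (769, -139, 1), (769, -157, 2), (770, -176, 0)]
172 [(744, -47, 74), (743, -65, 75), (742, -82, 78), (742, -99, 80), (742, -116, 80), (747, -135, 56), (761, -157, -1), (761, -176, -1)]
176 [(735, -47, 71), (733, -64, 80), (734, -82, 77), (734, -99, 77), (733, -116, 78), (735, -134, 69), (752, -157, -2), (750, -175, 3)]
180 [(725, -47, 76), (726, -64, 75), (725, -82, 76), (724, -99, 80), (725, -116, 75), (725, -133, 77), (741, -157, 2), (741, -175, 0)]Traceback (most recent call last):
  File "<stdin>", line 9, in <module>
  File "<stdin>", line 9, in <genexpr>
ValueError: cannot convert float NaN to integer
```

```bash
ls pics
```

```text
scene0.png
top0.png
top_ramp.png
```

View pics/top_ramp.png

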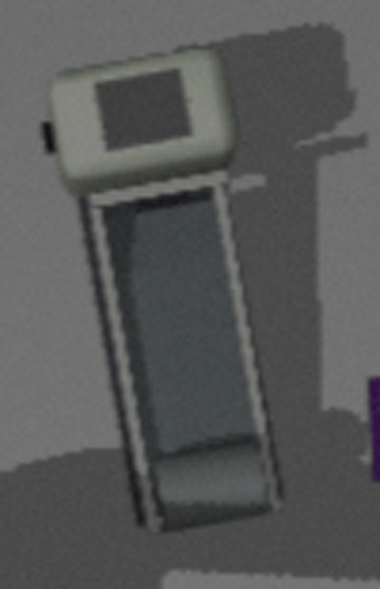

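```bash
cat > fit.py <<'E'
from h import *
from scipy.optimize import least_squares
np.set_printoptions(precision=1,suppress=True,linewidth=200)
def fit(tag):
  for n in("top","scene"):
    W=cloud(n,np.load(n+tag+".npy")); P=W.reshape(-1,3)
    P=P[np.isfinite(P).all(1)]
    q=P[(P[:,0]>470)&(P[:,0]<780)&(P[:,1]>-180)&(P[:,1]<-20)&(P[:,2]>9)]
    # ramp only
    b=np.radians(9)
    x0=None
    for it in range(1): pass
    # yaw/lateral using track part heights 12..60
    r_=q[(q[:,0]<690)&(q[:,2]<75)]
    (c,sz,ang)=cv2.minAreaRect(r_[:,:2].astype(np.float32)); print(n,"rect",c,sz,ang,len(r_))
    # surface+cylinder height model
    def model(p,X):
        fx,fy,yaw,dz=p
        c,s=np.cos(yaw),np.sin(yaw)
        a=(X[:,0]-fx)*c+(X[:,1]-fy)*s; l=-(X[:,0]-fx)*s+(X[:,1]-fy)*c
        return a,l
    def res(p):
        a,l=model(p,r_); fx,fy,yaw,dz=p
        z=r_[:,2]-dz
        d_sur=(z-16)*np.cos(b)-a*np.sin(b)
        xs=a*np.cos(b)+(z-16)*np.sin(b)
        surf=np.abs(d_sur)+0*z
        ex=xs>140
        d2=np.abs(d_sur+ (xs-140)*np.sin(np.radians(16))/1)
        surf=np.where(ex,d2,surf)
        cyl=np.abs(np.hypot(xs-14,d_sur-22)-22)
        gx=np.maximum(np.abs(np.abs(l)-35)-2,0)
        guide=np.hypot(d_sur-10,gx)
        lat=np.maximum(np.abs(l)-33,0)
        surf=np.hypot(surf,lat); cyl=np.hypot(cyl,np.maximum(np.abs(l)-30,0))
        # sides of ramp
        side=np.where((d_sur<10),np.abs(np.abs(l)-37),50)
        end=np.abs(xs+6)+np.maximum(d_sur-5,0)
        stop=np.abs(xs-181.5)+np.maximum(d_sur-36,0)
        return np.minimum.reduce([surf,cyl,guide,side,end,stop,np.full(len(z),12.)])
    best=None
    for fx0 in (500,515,530,545):
      for y0 in (-.05,.1,.2,.3):
        s=least_squares(res,[fx0,-105,y0,0],loss='soft_l1',f_scale=3,x_scale=[5,5,.05,2],diff_step=1e-4)
        if best is None or s.cost<best.cost: best=s
    print(n,best.x[:2],"yaw %.4f dz %.1f"%(best.x[2],best.x[3]),"med res",np.median(best.fun))
  
if __name__=="__main__":
  fit("0")
  for n,(u,v) in (("top",(177,273)),("scene",(475,234))):
    W=cloud(n,np.load(n+"0.npy")); p=np.load(n+"0p.npy").astype(int)
    blk=(p.max(2)<60)
    mm,lab=cv2.connectedComponents(blk.astype(np.uint8)); k=lab[v,u]; m=lab==k
    print(n,m.sum(),np.nanmedian(W[m],0),np.nanmin(W[m],0),np.nanmax(W[m],0))
    near=(abs(W[...,0]-np.nanmedian(W[m][:,0]))<70)&(abs(W[...,1]-np.nanmedian(W[m][:,1]))<60)&(W[...,2]>20)
    (c,sz,a)=cv2.minAreaRect(W[near][:,:2].astype(np.float32)); print(c,sz,a)
E
python3 fit.py
```

```text
top rect (589.810791015625, -107.53048706054688) (121.40663146972656, 200.09939575195312) 87.07929229736328 3073
top [ 507.2 -124.6] yaw 0.1796 dz 0.5 med res 1.66076254972986
scene rect (593.72265625, -109.14297485351562) (198.14825439453125, 80.79086303710938) 10.158408164978027 1851
scene [ 508.3 -121.5] yaw 0.1443 dz 0.6 med res 1.0902950685854087
top 227 [528.6 282.9  48.8] [511.2 265.3  34.4] [546.3 306.8  59.7]
(528.5203247070312, 287.37261962890625) (72.17034149169922, 80.03446960449219) 83.13895416259766
scene 253 [538.1 284.1  43.5] [438.5 266.7  -1.5] [552.1 323.7  56. ]
(528.6281127929688, 289.0611877441406) (70.7856216430664, 84.27324676513672) 83.31069946289062
```

```bash
cat > ov.py <<'E'
from h import *
b=np.radians(9)
def t2w(p,fx,fy,yaw):
    x,y,z=p; a=x*np.cos(b)-z*np.sin(b); h=16+x*np.sin(b)+z*np.cos(b)
    return np.array([fx+a*np.cos(yaw)-y*np.sin(yaw),fy+a*np.sin(yaw)+y*np.cos(yaw),h])
def proj(n,P):
    f,cx,cy,T=K(n); q=np.linalg.inv(T)@np.append(P,1); return np.array([cx+f*q[0]/q[2],cy+f*q[1]/q[2]])
def overlay(par,tag,out,S=5):
    ims=[]
    for n,(u0,u1,v0,v1) in (("top",(318,398,185,300)),("scene",(250,330,215,330))):
        p=np.load(n+tag+"p.npy")[v0:v1,u0:u1,::-1]
        im=cv2.convertScaleAbs(cv2.resize(p,None,fx=S,fy=S,interpolation=cv2.INTER_CUBIC),alpha=1.5)
        def L(A,B,c):
            q=[tuple(int(round(t)) for t in ((proj(n,t2w(X,*par))-[u0,v0]+.5)*S)) for X in (A,B)]
            cv2.line(im,q[0],q[1],c,1,cv2.LINE_AA)
        for s in(-33,33): L((0,s,10),(140,s,10),(0,255,0))
        L((181.5,-33,36),(181.5,33,36),(0,0,255))
        for x in (-8,36): L((14+22*(-1 if x<0 else 1),-30,22),(14+22*(-1 if x<0 else 1),30,22),(255,255,0))
        L((14,-30,44),(14,30,44),(255,0,255)); L((14,-30,22),(14,-30,44),(255,0,255));L((14,30,22),(14,30,44),(255,0,255))
        ims.append(im)
    cv2.imwrite(out,np.hstack(ims))
if __name__=="__main__":
    import sys
    overlay([float(x) for x in sys.argv[1:4]],"0",sys.argv[4])
E
python3 ov.py 507.8 -123 .165 pics/ov1.png
```

```text
(no output)
```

View pics/ov1.png

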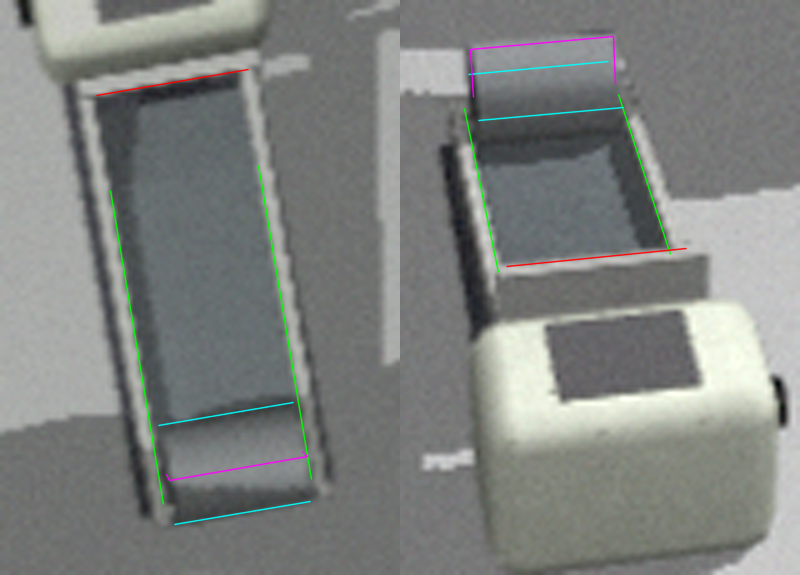

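```bash
cat > go.py <<'E'
from h import *
from scipy.spatial.transform import Rotation as R
import sys
def go(x,y,z,yaw):
    s=readout.sense(); R0=R.from_euler('xyz',s['tcp_rot'])
    R1=R.from_euler('xyz',[np.pi,0,yaw])
    print("t",s['clock'],"eef",s['eef_pos'].round(1),"rot",s['tcp_rot'].round(3),"F",s['contact_force'].round(1),"op",round(s['opening'],2),"q",s['qpos'].round(2))
    print("shift cm",(R0.inv().apply(np.array([x,y,z])-s['eef_pos'])/10).round(2),"turn",(R0.inv()*R1).as_rotvec().round(3))
if __name__=="__main__": go(*map(float,sys.argv[1:5]))
E
python3 go.py 461 -131 120 .167
python3 - <<'E'
from ov import *
for x,z in((14,22),(140,22),(159.5,17.3)): print(t2w((x,0,z),507.8,-123,.167).round(1))
E
```

```text
t 0.1 eef [186.3 596.2 230.6] rot [-3.14  -0.     2.839] F [-0.3  0.8 -0.5] op 1.0 q [ 1.27  0.35  1.63  0.    1.16 -0.  ]
shift cm [-47.91 -61.2   11.14] turn [-0.000e+00  2.000e-03  2.672e+00]
[ 518.  -121.3   39.9]
[ 640.8 -100.6   59.6]
[660.5 -97.3  58. ]
```

Emit:
play_rows([
  [180,[-47.9,-61.2,6],[0,0,2.672]],
  [180,[-47.9,-61.2,6],[0,0,2.672]],
  [180,[-47.9,-61.2,6],[0,0,2.672]],
  [180,[-47.9,-61.2,6],[0,0,2.672]],
  [180,[-47.9,-61.2,6],[0,0,2.672]],
  [180,[-47.9,-61.2,6],[0,0,2.672]],
  [180,[-47.9,-61.2,6],[0,0,2.672]],
  [180,[-47.9,-61.2,6],[0,0,2.672]],
  [180,[-47.9,-61.2,6],[0,0,2.672]],
  [180,[-47.9,-61.2,6],[0,0,2.672]],
  [180,[-47.9,-61.2,6],[0,0,2.672]],
  [180,[-47.9,-61.2,6],[0,0,2.672]],
], squeeze=40)

```text
clock: 1.1
eef_pos: [362.6, 128.3, 192.7]
tcp_rot: [3.141, -0.0, 1.333]
contact_force: [1.4, 0.7, 0.1]
opening: 0.294
```

```bash
python3 go.py 461 -131 120 .167
```

```text
t 1.1 eef [362.6 128.3 192.7] rot [ 3.141 -0.     1.333] F [1.4 0.7 0.1] op 0.29 q [ 0.34  0.02  2.15 -0.    0.97  0.57]
shift cm [-22.89  15.67   7.27] turn [ 0.    -0.     1.166]
```

Emit:
play_rows([
  [180,[-22.9,15.7,7.3],[0,0,1.166]],
  [180,[-22.9,15.7,7.3],[0,0,1.166]],
  [180,[-22.9,15.7,7.3],[0,0,1.166]],
  [180,[-22.9,15.7,7.3],[0,0,1.166]],
  [180,[-22.9,15.7,7.3],[0,0,1.166]],
  [180,[-22.9,15.7,7.3],[0,0,1.166]],
  [180,[-22.9,15.7,7.3],[0,0,1.166]],
  [180,[-22.9,15.7,7.3],[0,0,1.166]],
  [180,[-22.9,15.7,7.3],[0,0,1.166]],
  [180,[-22.9,15.7,7.3],[0,0,1.166]],
  [180,[-22.9,15.7,7.3],[0,0,1.166]],
  [180,[-22.9,15.7,7.3],[0,0,1.166]],
])

```text
clock: 2.1
eef_pos: [462.6, -128.7, 119.6]
tcp_rot: [-3.141, 0.0, 0.175]
contact_force: [0.5, -0.3, 0.4]
opening: 0.292
```

```bash
python3 go.py 461 -131 28 .167
python3 - <<'E'
from h import *
p,d=grab_frame("scene"); np.save("scene1.npy",d);np.save("scene1p.npy",p)
cv2.imwrite("pics/s1.png",cv2.resize(p[100:330,200:480,::-1],None,fx=2.8,fy=2.6))
E
```

```text
t 2.1 eef [ 462.6 -128.7  119.6] rot [-3.141  0.     0.175] F [ 0.5 -0.3  0.4] op 0.29 q [-0.27  0.28  2.04 -0.    0.83  1.12]
shift cm [-0.19  0.2   9.16] turn [-0.     0.     0.008]
```

View pics/s1.png

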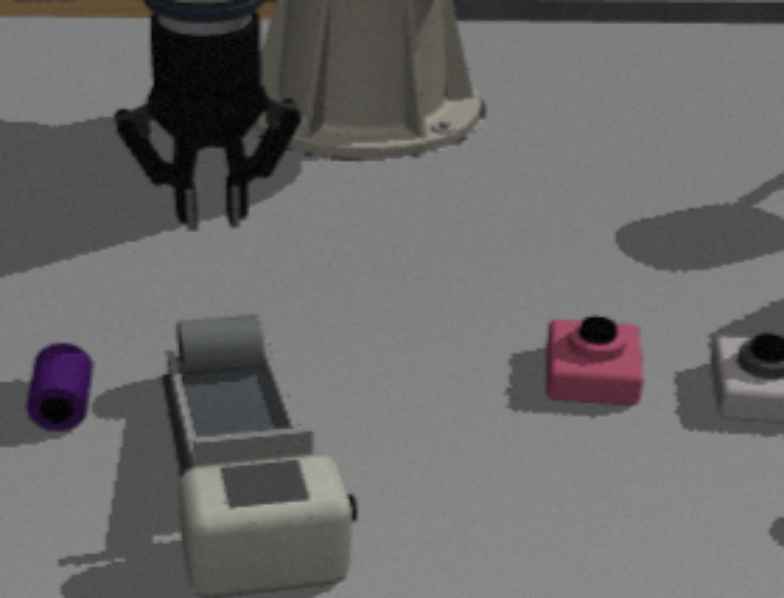

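Emit:
play_rows([
  [180,[0,0,3],[0,0,0]],
  [180,[0,0,6],[0,0,0]],
  [180,[0,0,8],[0,0,0]],
  [180,[0,0,9.1],[0,0,0]],
  [180,[0,0,9.1],[0,0,0]],
  [180,[0,0,9.1],[0,0,0]],
])

```text
clock: 2.65
eef_pos: [462.7, -128.6, 28.9]
tcp_rot: [-3.141, 0.001, 0.174]
contact_force: [-0.1, 1.1, 0.5]
opening: 0.291
```

```bash
cat > st.py <<'E'
from ov import *
import sys
P=[507.8,-123,.167]
s=readout.sense(); e=s['eef_pos']; c,sn=np.cos(P[2]),np.sin(P[2])
dx,dy=e[0]-P[0],e[1]-P[1]
print("t",s['clock'],"eef",e.round(1),"a %.1f lat(left+) %.1f z %.1f"%(dx*c+dy*sn,-dx*sn+dy*c,e[2]),"rot",s['tcp_rot'].round(3),"F",s['contact_force'].round(1),"op",round(s['opening'],2))
if len(sys.argv)>1:
    for n in("top","scene"):
        p,d=grab_frame(n); np.save(n+sys.argv[1]+".npy",d);np.save(n+sys.argv[1]+"p.npy",p)
    overlay(P,sys.argv[1],"pics/ov_%s.png"%sys.argv[1])
E
python3 st.py a
```

```text
t 2.65 eef [ 462.7 -128.6   28.9] a -45.4 lat(left+) 2.0 z 28.9 rot [-3.141e+00  1.000e-03  1.740e-01] F [-0.1  1.1  0.5] op 0.29
```

View pics/ov_a.png

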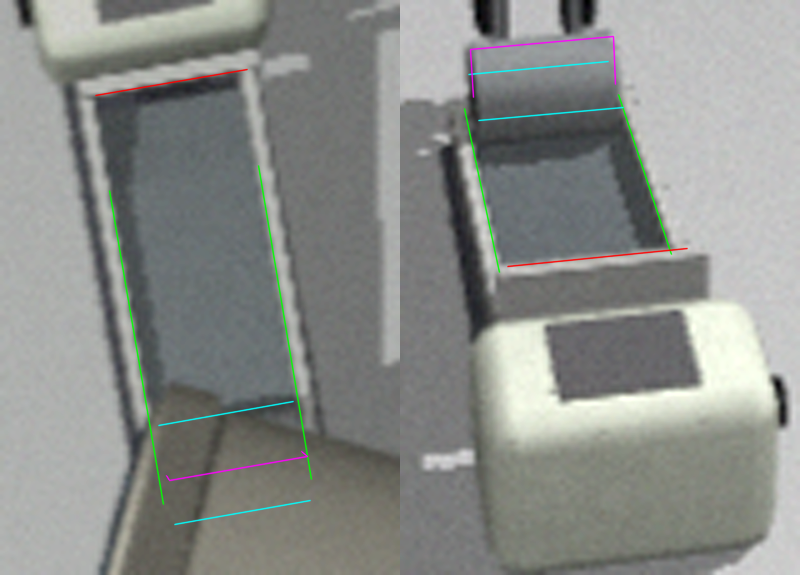

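Emit:
play_rows([
  [180,[0.5,0.1,0],[0,0,0.007]],
  [180,[1.0,0.1,0],[0,0,0.007]],
  [180,[1.4,0.1,0],[0,0,0.007]],
  [180,[1.7,0.1,0],[0,0,0.007]],
  [180,[1.85,0.1,0],[0,0,0.007]],
  [180,[1.95,0.1,0],[0,0,0.007]],
  [180,[2.05,0.1,0],[0,0,0.007]],
  [180,[2.15,0.1,0],[0,0,0.007]],
  [180,[2.25,0.1,0],[0,0,0.007]],
  [180,[2.35,0.1,0],[0,0,0.007]],
  [180,[2.45,0.1,0],[0,0,0.007]],
  [180,[2.55,0.1,0],[0,0,0.007]],
])

```text
clock: 3.75
eef_pos: [487.6, -125.3, 28.7]
tcp_rot: [-3.141, 0.001, 0.166]
contact_force: [-2.8, -0.9, 0.7]
opening: 0.297
```

```bash
python3 st.py b
```

```text
t 3.75 eef [ 487.6 -125.3   28.7] a -20.3 lat(left+) 1.1 z 28.7 rot [-3.141e+00  1.000e-03  1.660e-01] F [-2.8 -0.9  0.7] op 0.3
```

View pics/ov_b.png

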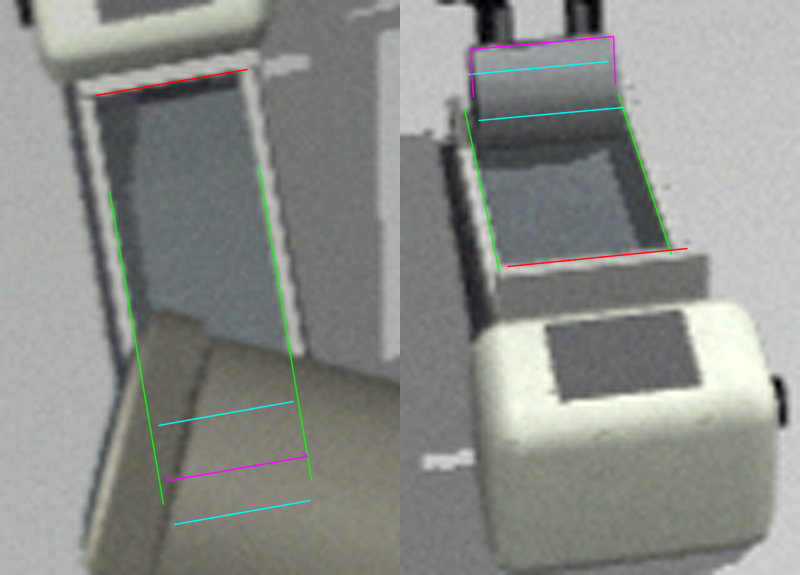

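Emit:
play_rows([
  [180,[0.13,0,-0.02],[0,0,0]],
  [180,[0.27,0,-0.04],[0,0,0]],
  [180,[0.42,0,-0.065],[0,0,0]],
  [180,[0.57,0,-0.09],[0,0,0]],
  [180,[0.72,0,-0.114],[0,0,0]],
  [180,[0.87,0,-0.138],[0,0,0]],
  [180,[1.02,0,-0.16],[0,0,0]],
  [180,[1.17,0,-0.185],[0,0,0]],
  [180,[1.32,0,-0.21],[0,0,0]],
  [180,[1.47,0,-0.233],[0,0,0]],
  [180,[1.62,0,-0.257],[0,0,0]],
  [180,[1.77,0,-0.28],[0,0,0]],
])

```text
clock: 4.85
eef_pos: [505.6, -122.4, 31.6]
tcp_rot: [3.142, -0.0, 0.166]
contact_force: [-0.9, -0.3, 1.0]
opening: 0.294
```

```bash
python3 st.py c
```

```text
t 4.85 eef [ 505.6 -122.4   31.6] a -2.0 lat(left+) 1.0 z 31.6 rot [ 3.142 -0.     0.166] F [-0.9 -0.3  1. ] op 0.29
```

View pics/ov_c.png

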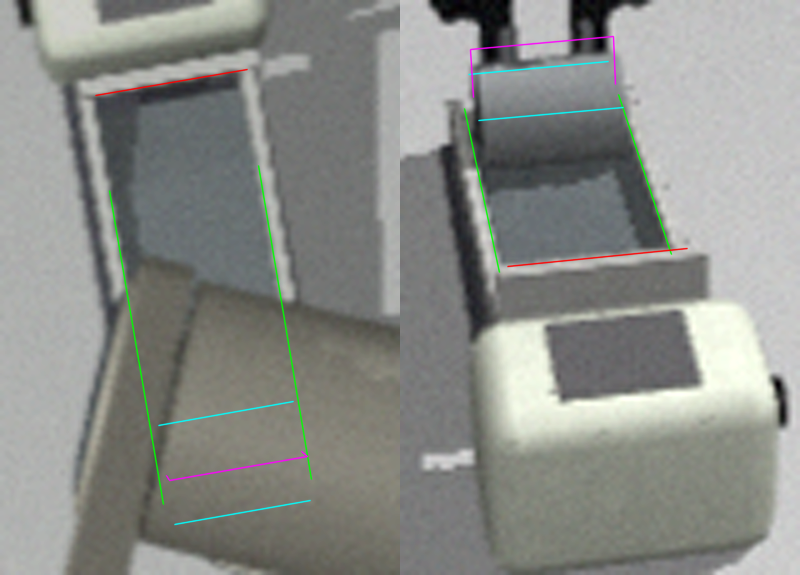

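Emit:
play_rows([
  [180,[0.15,0,-0.024],[0,0,0]],
  [180,[0.3,0,-0.048],[0,0,0]],
  [180,[0.45,0,-0.071],[0,0,0]],
  [180,[0.6,0,-0.095],[0,0,0]],
  [180,[0.75,0,-0.119],[0,0,0]],
  [180,[0.9,0,-0.143],[0,0,0]],
  [180,[1.05,0,-0.166],[0,0,0]],
  [180,[1.2,0,-0.19],[0,0,0]],
  [180,[1.35,0,-0.214],[0,0,0]],
  [180,[1.5,0,-0.238],[0,0,0]],
  [180,[1.65,0,-0.261],[0,0,0]],
  [180,[1.8,0,-0.285],[0,0,0]],
])

```text
clock: 5.95
eef_pos: [523.4, -119.4, 34.5]
tcp_rot: [3.142, -0.0, 0.166]
contact_force: [-2.0, -0.1, 1.6]
opening: 0.297
```

Emit:
play_rows([
  [180,[0.15,0,-0.024],[0,0,0]],
  [180,[0.3,0,-0.048],[0,0,0]],
  [180,[0.45,0,-0.071],[0,0,0]],
  [180,[0.6,0,-0.095],[0,0,0]],
  [180,[0.75,0,-0.119],[0,0,0]],
  [180,[0.9,0,-0.143],[0,0,0]],
  [180,[1.05,0,-0.166],[0,0,0]],
  [180,[1.2,0,-0.19],[0,0,0]],
  [180,[1.35,0,-0.214],[0,0,0]],
  [180,[1.5,0,-0.238],[0,0,0]],
  [180,[1.65,0,-0.261],[0,0,0]],
  [180,[1.8,0,-0.285],[0,0,0]],
])

```text
clock: 6.95
eef_pos: [541.1, -116.4, 37.3]
tcp_rot: [3.142, -0.0, 0.166]
contact_force: [-3.1, 0.6, 1.1]
opening: 0.295
```

```bash
python3 st.py d
```

```text
t 6.95 eef [ 541.1 -116.4   37.3] a 34.0 lat(left+) 0.9 z 37.3 rot [ 3.142 -0.     0.166] F [-3.1  0.6  1.1] op 0.29
```

View pics/ov_d.png

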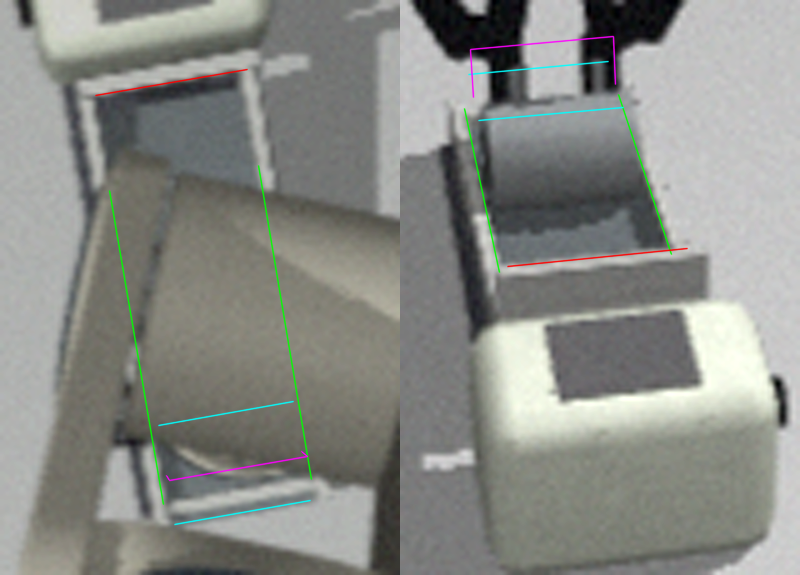

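Emit:
play_rows([
  [180,[0.15,0,-0.024],[0,0,0]],
  [180,[0.3,0,-0.048],[0,0,0]],
  [180,[0.45,0,-0.071],[0,0,0]],
  [180,[0.6,0,-0.095],[0,0,0]],
  [180,[0.75,0,-0.119],[0,0,0]],
  [180,[0.9,0,-0.143],[0,0,0]],
  [180,[1.05,0,-0.166],[0,0,0]],
  [180,[1.2,0,-0.19],[0,0,0]],
  [180,[1.35,0,-0.214],[0,0,0]],
  [180,[1.5,0,-0.238],[0,0,0]],
  [180,[1.65,0,-0.261],[0,0,0]],
  [180,[1.8,0,-0.285],[0,0,0]],
])

```text
clock: 8.05
eef_pos: [558.9, -113.5, 40.2]
tcp_rot: [3.142, -0.0, 0.166]
contact_force: [-2.5, 0.2, 1.0]
opening: 0.297
```

Emit:
play_rows([
  [180,[0.15,0,-0.024],[0,0,0]],
  [180,[0.3,0,-0.048],[0,0,0]],
  [180,[0.45,0,-0.071],[0,0,0]],
  [180,[0.6,0,-0.095],[0,0,0]],
  [180,[0.75,0,-0.119],[0,0,0]],
  [180,[0.9,0,-0.143],[0,0,0]],
  [180,[1.05,0,-0.166],[0,0,0]],
  [180,[1.2,0,-0.19],[0,0,0]],
  [180,[1.35,0,-0.214],[0,0,0]],
  [180,[1.5,0,-0.238],[0,0,0]],
  [180,[1.65,0,-0.261],[0,0,0]],
  [180,[1.8,0,-0.285],[0,0,0]],
])

```text
clock: 9.05
eef_pos: [576.6, -110.5, 43.0]
tcp_rot: [-3.142, 0.0, 0.166]
contact_force: [-2.3, 0.8, 2.1]
opening: 0.296
```

Emit:
play_rows([
  [180,[0.15,0,-0.024],[0,0,0]],
  [180,[0.3,0,-0.048],[0,0,0]],
  [180,[0.45,0,-0.071],[0,0,0]],
  [180,[0.6,0,-0.095],[0,0,0]],
  [180,[0.75,0,-0.119],[0,0,0]],
  [180,[0.9,0,-0.143],[0,0,0]],
  [180,[1.05,0,-0.166],[0,0,0]],
  [180,[1.2,0,-0.19],[0,0,0]],
  [180,[1.35,0,-0.214],[0,0,0]],
  [180,[1.5,0,-0.238],[0,0,0]],
  [180,[1.65,0,-0.261],[0,0,0]],
  [180,[1.8,0,-0.285],[0,0,0]],
])

```text
clock: 10.05
eef_pos: [594.4, -107.5, 45.9]
tcp_rot: [3.142, -0.0, 0.166]
contact_force: [-1.7, 0.2, 1.2]
opening: 0.295
```

```bash
python3 st.py e
```

```text
t 10.05 eef [ 594.4 -107.5   45.9] a 88.0 lat(left+) 0.9 z 45.9 rot [ 3.142 -0.     0.166] F [-1.7  0.2  1.2] op 0.29
```

View pics/ov_e.png

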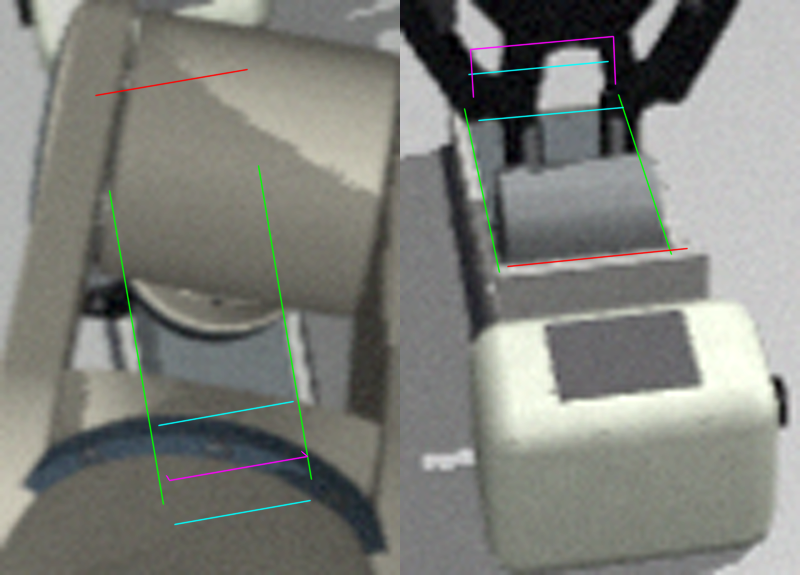

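Emit:
play_rows([
  [180,[0.12,0,-0.019],[0,0,0]],
  [180,[0.24,0,-0.038],[0,0,0]],
  [180,[0.36,0,-0.057],[0,0,0]],
  [180,[0.48,0,-0.076],[0,0,0]],
  [180,[0.6,0,-0.095],[0,0,0]],
  [180,[0.72,0,-0.114],[0,0,0]],
  [180,[0.84,0,-0.133],[0,0,0]],
  [180,[0.96,0,-0.152],[0,0,0]],
  [180,[1.08,0,-0.17],[0,0,0]],
  [180,[1.2,0,-0.19],[0,0,0]],
  [180,[1.3,0,-0.2],[0,0,0]],
  [180,[1.4,0,-0.21],[0,0,0]],
])

```text
clock: 11.15
eef_pos: [608.3, -105.2, 48.0]
tcp_rot: [3.142, -0.0, 0.166]
contact_force: [-1.6, -0.3, 0.2]
opening: 0.296
```

Emit:
play_rows([
  [180,[0.08,0,-0.006],[0,0,0]],
  [180,[0.16,0,-0.01],[0,0,0]],
  [180,[0.24,0,-0.01],[0,0,0]],
  [180,[0.32,0,-0.01],[0,0,0]],
  [180,[0.4,0,-0.01],[0,0,0]],
  [180,[0.48,0,-0.01],[0,0,0]],
  [180,[0.56,0,-0.01],[0,0,0]],
  [180,[0.64,0,-0.01],[0,0,0]],
])

```text
clock: 11.82
eef_pos: [614.5, -104.2, 48.1]
tcp_rot: [3.142, -0.0, 0.166]
contact_force: [0.3, -0.3, 0.7]
opening: 0.295
```

```bash
python3 st.py f
```

```text
t 11.8167 eef [ 614.5 -104.2   48.1] a 108.3 lat(left+) 0.8 z 48.1 rot [ 3.142 -0.     0.166] F [ 0.3 -0.3  0.7] op 0.29
```

View pics/ov_f.png

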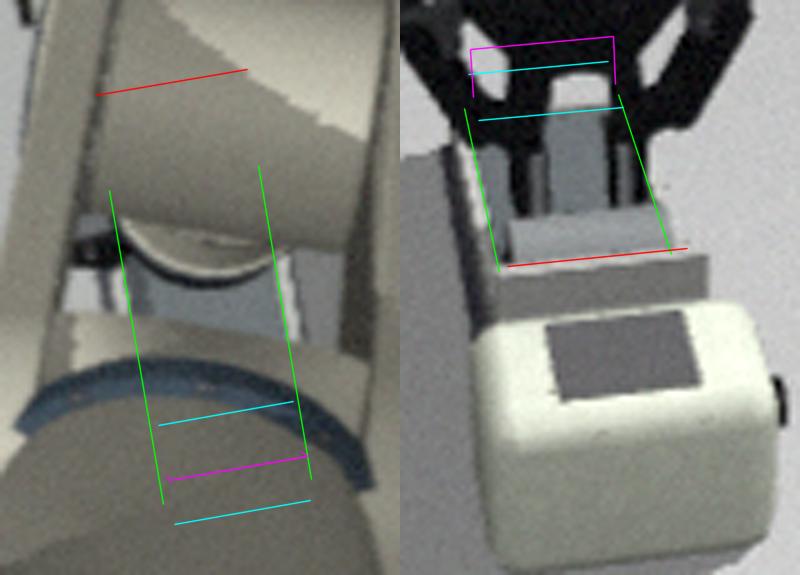

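Run:
```python
from ov import *
P=[507.8,-123,.167]
# predicted scene rows for top line / ends in crop coords for several axis positions
for x,z in((136,22),(141,21.9),(145,21.3),(150,20),(159.5,17.3)):
    out=[]
    for dz in (18,22):
        for y in(-30,30):
            out.append(((proj("scene",t2w((x,y,z+dz),*P))-[250,215]+.5)*5+[400,0]).round(0))
    print(x,*out)
W=cloud("scene",np.load("scenef.npy"))
c,s=np.cos(P[2]),np.sin(P[2])
a=(W[...,0]-P[0])*c+(W[...,1]-P[1])*s; l=-(W[...,0]-P[0])*s+(W[...,1]-P[1])*c
m=(abs(l)<27)&(a>125)&(a<180)&(W[...,2]>55)
A,Z=a[m],W[...,2][m]
for k in range(125,180,4):
    q=(A>=k)&(A<k+4); 
    if q.any(): print(k+2,q.sum(),Z[q].max().round(1),np.median(Z[q]).round(1))
```

```text
136 [501. 197.] [659. 181.] [501. 187.] [659. 172.]
141 [503. 203.] [661. 187.] [502. 194.] [661. 178.]
145 [504. 210.] [663. 194.] [503. 200.] [663. 184.]
150 [506. 219.] [665. 203.] [505. 210.] [665. 194.]
159.5 [509. 238.] [669. 222.] [508. 228.] [669. 212.]
127 300 434.8 149.9
131 216 434.3 353.6
135 349 432.5 323.4
139 691 431.2 294.1
143 1207 429.0 289.9
147 1453 425.7 301.7
151 539 425.6 374.4
155 293 418.1 391.6
159 230 414.3 388.8
163 122 409.8 81.3
167 50 396.1 77.2
171 4 79.1 78.7
175 24 81.8 80.3
179 43 82.8 80.3
```

Emit:
play_rows([
  [180,[0.1,0,0],[0,0,0]],
  [180,[0.2,0,0],[0,0,0]],
  [180,[0.3,0,0],[0,0,0]],
  [180,[0.4,0,0],[0,0,0]],
  [180,[0.5,0,0],[0,0,0]],
  [180,[0.6,0,0],[0,0,0]],
  [180,[0.7,0,0],[0,0,0]],
  [180,[0.8,0,0],[0,0,0]],
  [180,[0.9,0,0],[0,0,0]],
  [180,[1.0,0,0],[0,0,0]],
  [180,[1.1,0,0],[0,0,0]],
  [180,[1.2,0,0],[0,0,0]],
])

```text
clock: 12.92
eef_pos: [626.3, -102.2, 48.0]
tcp_rot: [-3.142, 0.0, 0.166]
contact_force: [1.0, -0.5, -0.6]
opening: 0.295
```

```bash
python3 st.py g
```

```text
t 12.9167 eef [ 626.3 -102.2   48. ] a 120.3 lat(left+) 0.8 z 48.0 rot [-3.142  0.     0.166] F [ 1.  -0.5 -0.6] op 0.3
```

View pics/ov_g.png

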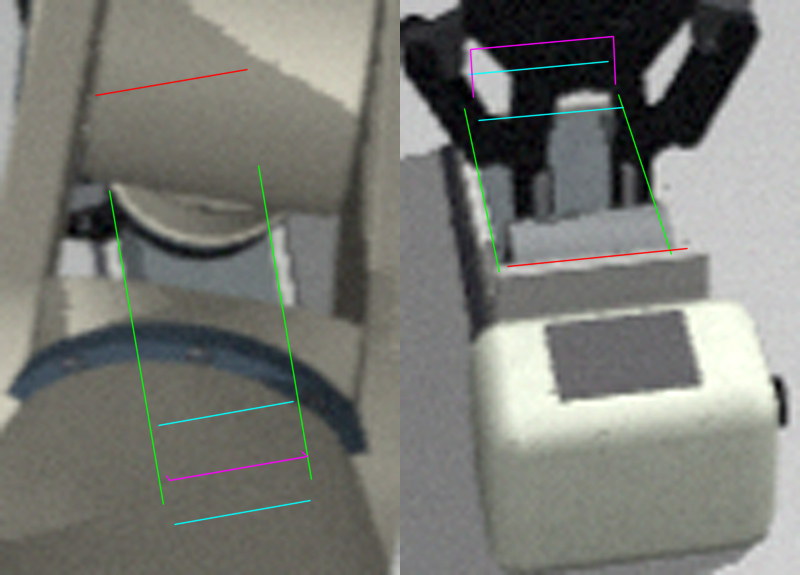

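Emit:
play_rows([
  [180,[-1,0,0],[0,0,0]],
  [180,[-2.5,0,0],[0,0,0]],
  [180,[-4,0,-0.5],[0,0,0]],
  [255,[-5,0,-3],[0,0,0]],
  [255,[-5.5,0,-6.5],[0,0,0]],
  [255,[-6,0,-10],[0,0,0]],
  [255,[-6,0,-12],[0,0,0]],
  [255,[-6,0,-12],[0,0,0]],
])

```text
clock: 13.68
eef_pos: [568.7, -112.8, 172.9]
tcp_rot: [3.139, -0.007, 0.166]
contact_force: [1.4, -0.5, 0.8]
opening: 0.003
```

```bash
python3 - <<'E'
from h import *
np.set_printoptions(precision=1,suppress=True)
for n,(u,v),tag in (("top",(177,273),"0"),("scene",(475,234),"0"),("scene",(475,234),"1")):
    p=np.load(n+tag+"p.npy").astype(int); g=p.max(2)
    print(n); print(g[v-12:v+14,u-16:u+18:1] if tag=="0" and 0 else "")
    f,cx,cy,T=K(n)
    for th in (25,35,45):
        mm,lab=cv2.connectedComponents((g<th).astype(np.uint8)); k=lab[v,u]
        if k==0: print(th,'none');continue
        ys,xs=np.where(lab==k); c=np.array([(xs.min()+xs.max())/2,(ys.min()+ys.max())/2]); cm=np.array([xs.mean(),ys.mean()])
        for q in(c,cm):
            d=T[:3,:3]@np.array([(q[0]-cx)/f,(q[1]-cy)/f,1]); X=T[:3,3]+d*(48-T[2,3])/d[2]; print(th,len(xs),q,X)
    cv2.imwrite(f"pics/key_{n}{tag}.png",cv2.resize(cv2.convertScaleAbs(p[v-25:v+30,u-25:u+30,::-1].astype(np.uint8),alpha=1.5),None,fx=8,fy=8,interpolation=cv2.INTER_CUBIC))
a=cv2.imread("pics/key_top0.png");b=cv2.imread("pics/key_scene0.png");cv2.imwrite("pics/key.png",cv2.resize(np.hstack([a,b]),(800,400)))
E
python3 st.py h
```

```text
top

25 112 [176.  272.5] [529.5 287.7  48. ]
25 112 [176.1 272.9] [528.6 287.4  48. ]
35 132 [176. 273.] [528.4 287.7  48. ]
35 132 [176.2 272.8] [528.8 287.2  48. ]
45 166 [178. 273.] [528.3 283.4  48. ]
45 166 [177.  272.6] [529.2 285.5  48. ]
scene

25 109 [474.  233.5] [529.8 287.2  48. ]
25 109 [474.3 233.5] [529.8 287.9  48. ]
35 120 [474. 234.] [531.6 286.8  48. ]
35 120 [474.4 233.7] [530.4 287.8  48. ]
45 210 [472.5 236. ] [538.8 281.9  48. ]
45 210 [472.9 236.1] [539.3 282.6  48. ]
scene

25 109 [474.  233.5] [529.8 287.2  48. ]
25 109 [474.3 233.5] [529.8 287.9  48. ]
35 120 [474.5 234. ] [531.6 287.9  48. ]
35 120 [474.4 233.6] [530.3 287.9  48. ]
45 210 [473. 236.] [538.8 282.9  48. ]
45 210 [473.  236.2] [539.4 282.8  48. ]
t 13.6833 eef [ 568.7 -112.8  172.9] a 61.7 lat(left+) -0.1 z 172.9 rot [ 3.139 -0.007  0.166] F [ 1.4 -0.5  0.8] op 0.0
```

View pics/key.png

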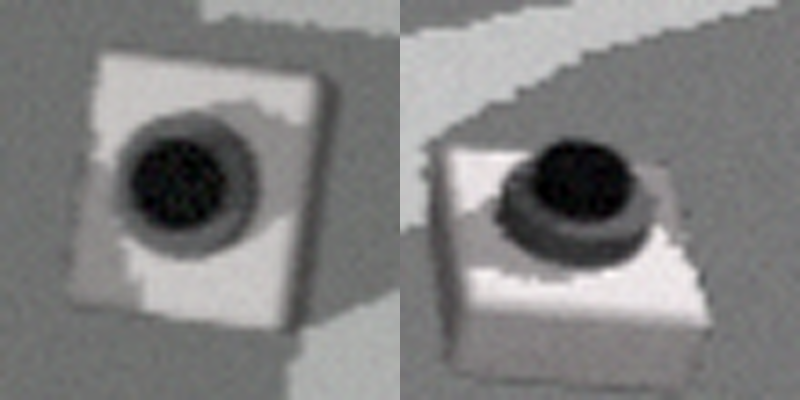

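View pics/ov_h.png

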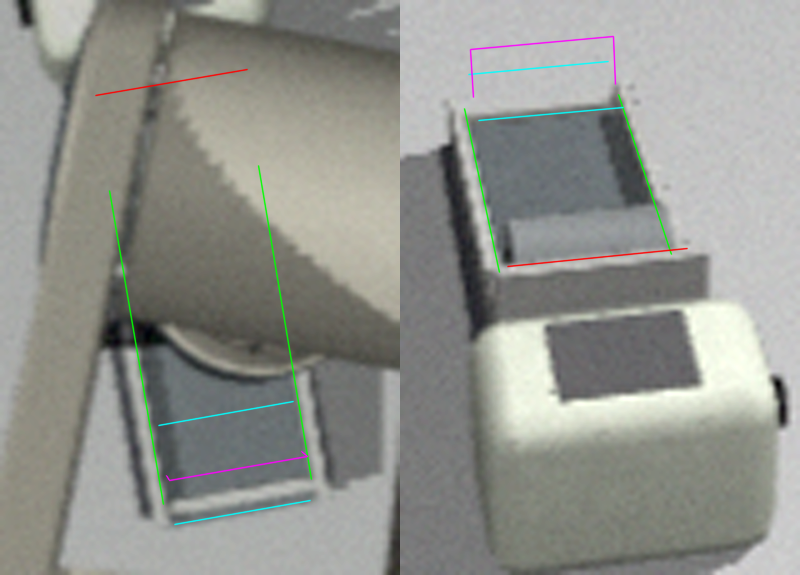

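The sleeve stays seated with the fingers clear: its top edge lies at (510,222)–(665,205) against the stop. The key top comes out at (529.3, 287.4, 48), and the two views agree to about 1.5 mm.

```bash
python3 go.py 529.3 287.4 90 .167
```

```text
t 13.7833 eef [ 566.8 -112.3  168.7] rot [ 3.141e+00 -1.000e-03  1.660e-01] F [ 0.3  1.  -0.5] op 0.0 q [-0.2   0.35  1.8  -0.    1.    1.21]
shift cm [  2.88 -40.04   7.85] turn [ 0.001 -0.001 -0.001]
```

Emit:
play_rows([
  [255,[0.9,-4,0],[0,0,0]],
  [255,[2.9,-8,0],[0,0,0]],
  [255,[2.9,-12,0],[0,0,0]],
  [255,[2.9,-16,0],[0,0,0]],
  [255,[2.9,-20,0],[0,0,0]],
  [255,[2.9,-24,0],[0,0,0]],
  [255,[2.9,-28,0],[0,0,0]],
  [255,[2.9,-32,1],[0,0,0]],
  [255,[2.9,-36,3],[0,0,0]],
  [255,[2.9,-40,5.5],[0,0,0]],
  [255,[2.9,-40,7.8],[0,0,0]],
  [255,[2.9,-40,7.8],[0,0,0]],
])

```text
clock: 14.78
eef_pos: [524.9, 287.5, 83.7]
tcp_rot: [3.139, 0.009, 0.169]
contact_force: [-1.3, -1.3, 0.7]
opening: 0.0
```

Emit:
play_rows([
  [255,[0,0,0],[0,0,0]],
  [255,[0,0,0],[0,0,0]],
])

```text
clock: 14.95
eef_pos: [529.4, 286.2, 89.8]
tcp_rot: [3.141, 0.001, 0.166]
contact_force: [0.5, -0.5, 0.5]
opening: -0.002
```

```bash
python3 go.py 529.3 287.4 54 .167;python3 - <<'E'
from h import *
a=[]
for n,(u,v) in (("top",(177,260)),("scene",(475,225))):
    p,d=grab_frame(n); a.append(cv2.resize(p[v-50:v+50,u-50:u+50,::-1],(400,400)))
cv2.imwrite("pics/k2.png",np.hstack(a))
E
```

```text
t 14.95 eef [529.4 286.2  89.8] rot [3.141e+00 1.000e-03 1.660e-01] F [ 0.5 -0.5  0.5] op -0.0 q [ 0.49  0.48  1.79 -0.    0.87  1.9 ]
shift cm [ 0.02 -0.12  3.58] turn [ 0.001  0.001 -0.001]
```

View pics/k2.png

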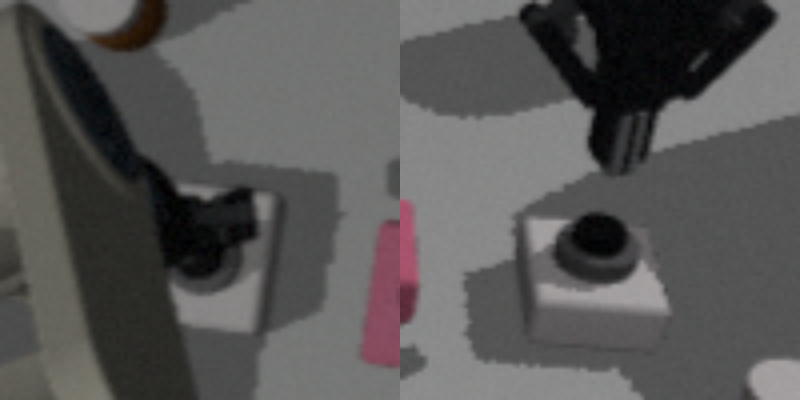

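Emit:
play_rows([
  [255,[0,-0.1,1.2],[0,0,0]],
  [255,[0,-0.1,2.4],[0,0,0]],
  [255,[0,-0.1,3.2],[0,0,0]],
  [255,[0,-0.1,3.6],[0,0,0]],
  [255,[0,-0.1,3.8],[0,0,0]],
  [255,[0,-0.1,4.0],[0,0,0]],
  [255,[0,-0.1,4.1],[0,0,0]],
  [255,[0,-0.1,4.2],[0,0,0]],
  [255,[0,-0.1,4.3],[0,0,0]],
  [255,[0,-0.1,4.4],[0,0,0]],
  [255,[0,-0.1,4.4],[0,0,0]],
])

```text
clock: 15.97
eef_pos: [529.4, 288.2, 46.2]
tcp_rot: [3.142, -0.0, 0.166]
contact_force: [-2.3, -1.9, 5.5]
opening: -0.001
```

Emit:
play_rows([
  [255,[0,0,0.1],[0,0,0]],
  [255,[0,0,0.2],[0,0,0]],
  [255,[0,0,0.2],[0,0,0]],
])

```text
clock: 16.22
eef_pos: [529.6, 288.2, 45.8]
tcp_rot: [-3.142, -0.0, 0.166]
contact_force: [-7.4, -5.5, 20.1]
opening: -0.002
```

Emit:
play_rows([
  [255,[0,0,0.1],[0,0,0]],
  [255,[0,0,0.2],[0,0,0]],
  [255,[0,0,0.2],[0,0,0]],
])

```text
clock: 16.47
eef_pos: [529.7, 288.3, 45.4]
tcp_rot: [-3.141, -0.0, 0.166]
contact_force: [-12.8, -7.6, 39.9]
opening: 0.008
```

Emit:
play_rows([
  [255,[0,0,-0.2],[0,0,0]],
  [255,[0,0,-0.35],[0,0,0]],
  [255,[0,0,-0.35],[0,0,0]],
])

```text
clock: 16.72
eef_pos: [529.7, 288.3, 46.4]
tcp_rot: [-3.141, -0.001, 0.166]
contact_force: [-1.1, -2.0, 3.5]
opening: 0.005
```

```bash
python3 go.py 529.3 287.4 54 .167;python3 - <<'E'
from h import *
a=[]
for n,(u,v) in (("top",(177,270)),("scene",(475,235))):
    p,d=grab_frame(n); a.append(cv2.resize(cv2.convertScaleAbs(p[v-25:v+25,u-25:u+25,::-1],alpha=1.8),(400,400),interpolation=cv2.INTER_CUBIC))
cv2.imwrite("pics/k3.png",np.hstack(a))
E
```

```text
t 16.7167 eef [529.7 288.3  46.4] rot [-3.141e+00 -1.000e-03  1.660e-01] F [-1.1 -2.   3.5] op 0.01 q [0.5  0.54 1.81 0.   0.78 1.9 ]
shift cm [-0.05  0.09 -0.76] turn [-0.    -0.001 -0.001]
```

View pics/k3.png

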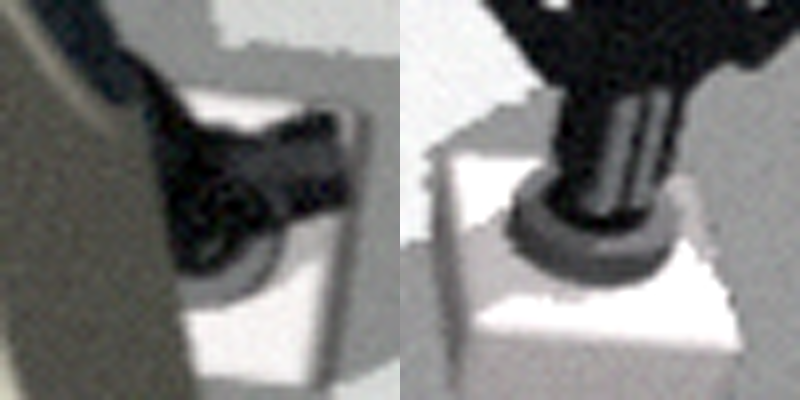

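Emit:
play_rows([
  [255,[0,0,-0.1],[0,0,0]],
  [255,[0,0,-0.1],[0,0,0]],
])

```text
clock: 16.98
eef_pos: [529.7, 288.3, 46.7]
tcp_rot: [-3.141, -0.0, 0.166]
contact_force: [-1.7, -1.9, 5.4]
opening: -0.003
```

Emit:
play_rows([
  [255,[0,0,-0.2],[0,0,0]],
  [255,[0,0,-0.2],[0,0,0]],
])

```text
clock: 17.15
eef_pos: [529.7, 288.4, 48.8]
tcp_rot: [-3.141, -0.001, 0.166]
contact_force: [-0.7, -0.5, 3.2]
opening: 0.004
```

Emit:
play_rows([
  [255,[0,0,-0.2],[0,0,0]],
  [255,[0,0,-0.2],[0,0,0]],
])

```text
clock: 17.32
eef_pos: [529.7, 288.4, 50.8]
tcp_rot: [-3.141, -0.001, 0.166]
contact_force: [-0.1, -0.7, 2.5]
opening: -0.001
```

Emit:
play_rows([
  [255,[0,0,-0.3],[0,0,0]],
  [255,[0,0,-0.3],[0,0,0]],
])

```text
clock: 17.48
eef_pos: [529.6, 288.4, 53.8]
tcp_rot: [-3.141, -0.0, 0.166]
contact_force: [-0.5, 0.6, -0.5]
opening: -0.002
```

Emit:
play_rows([
  [255,[0,0,-0.4],[0,0,0]],
  [255,[0,0,-0.4],[0,0,0]],
])

```text
clock: 17.65
eef_pos: [529.6, 288.3, 58.0]
tcp_rot: [-3.141, -0.0, 0.166]
contact_force: [-0.3, 0.3, -0.2]
opening: 0.001
```

```bash
python3 go.py 529.3 287.4 54 .167;python3 - <<'E'
from h import *
a=[]
for n,(u,v) in (("top",(177,270)),("scene",(475,235))):
    p,d=grab_frame(n); a.append(cv2.resize(cv2.convertScaleAbs(p[v-25:v+25,u-25:u+25,::-1],alpha=1.8),(400,400),interpolation=cv2.INTER_CUBIC))
cv2.imwrite("pics/k4.png",np.hstack(a))
E
```

```text
t 17.65 eef [529.6 288.3  58. ] rot [-3.141 -0.     0.166] F [-0.3  0.3 -0.2] op 0.0 q [0.5  0.53 1.81 0.   0.81 1.9 ]
shift cm [-0.04  0.08  0.4 ] turn [-0.    -0.    -0.001]
```

View pics/k4.png

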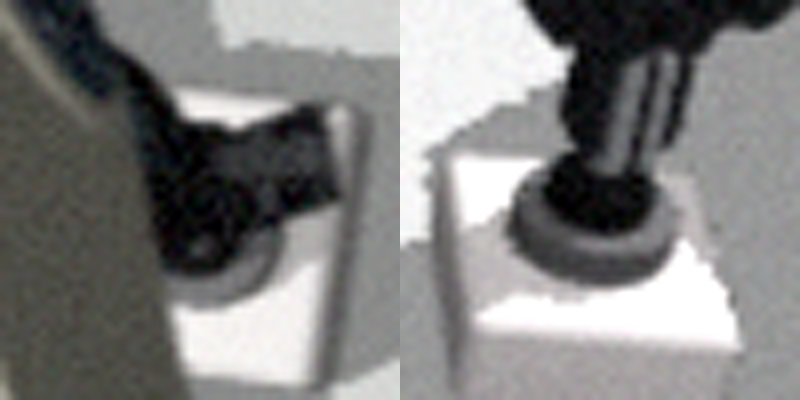

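The release force fits the key's spring: about 5.4 N at the bottom, 3.2, then 2.5, and 0 N above 52 mm. So the key went through its full travel and came back up. Now I'll retreat and check everything.

Emit:
play_rows([
  [255,[0,0,-2],[0,0,0]],
  [255,[0,0,-5],[0,0,0]],
  [255,[0,0,-8],[0,0,0]],
  [255,[0,0,-11],[0,0,0]],
  [255,[-3,-3,-14],[0,0,0]],
  [255,[-7,-6,-15],[0,0,0]],
  [255,[-11,-9,-15],[0,0,0]],
  [255,[-15,-9,-15],[0,0,0]],
  [255,[-15,-9,-15],[0,0,0]],
  [255,[-15,-9,-15],[0,0,0]],
  [255,[-15,-9,-15],[0,0,0]],
])

```text
clock: 18.67
eef_pos: [365.7, 352.5, 207.8]
tcp_rot: [-3.141, -0.001, 0.168]
contact_force: [-0.0, 0.4, -0.6]
opening: -0.002
```

```bash
python3 st.py z
python3 - <<'E'
from h import *
a=[np.load(n+"zp.npy")[:,:,::-1] for n in("top","scene")]
cv2.imwrite("pics/z.png",np.hstack([cv2.resize(a[0][90:330,100:520],(400,300)),cv2.resize(a[1][90:420],(400,300))]))
# differences against start
for n in("top","scene"):
    p0=np.load(n+"0p.npy").astype(int);p1=np.load(n+"zp.npy").astype(int)
P=[507.8,-123,.167]; c,s=np.cos(P[2]),np.sin(P[2])
for n in("top","scene"):
    W=cloud(n,np.load(n+"z.npy"))
    A=(W[...,0]-P[0])*c+(W[...,1]-P[1])*s; l=-(W[...,0]-P[0])*s+(W[...,1]-P[1])*c; Z=W[...,2]
    m=(abs(l)<26)&(A>120)&(A<178)&(Z>45)&(Z<100)
    from scipy.optimize import least_squares
    A,Z=A[m],Z[m]; k=(Z>62)&(A<172)
    r_=least_squares(lambda q:np.hypot(A[k]-q[0],Z[k]-q[1])-22,[155,58],loss='soft_l1',f_scale=2); print(n,"axis a,z",r_.x.round(1),k.sum(),"want 154.8 58.0")
E
```

```text
t 18.6667 eef [365.7 352.5 207.8] a -61.1 lat(left+) 492.5 z 207.8 rot [-3.141e+00 -1.000e-03  1.680e-01] F [-0.   0.4 -0.6] op -0.0
top axis a,z [154.8  58.5] 444 want 154.8 58.0
scene axis a,z [155.   58.1] 255 want 154.8 58.0
```

View pics/ov_z.png

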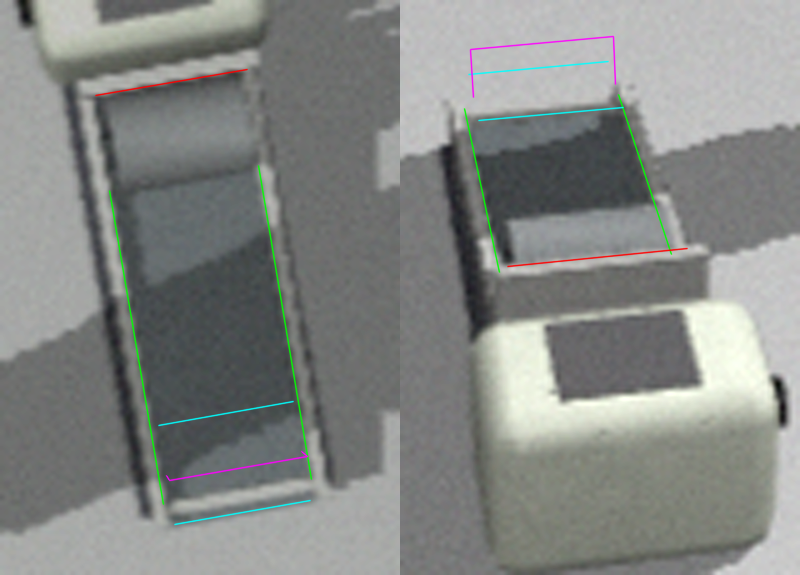

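View pics/z.png

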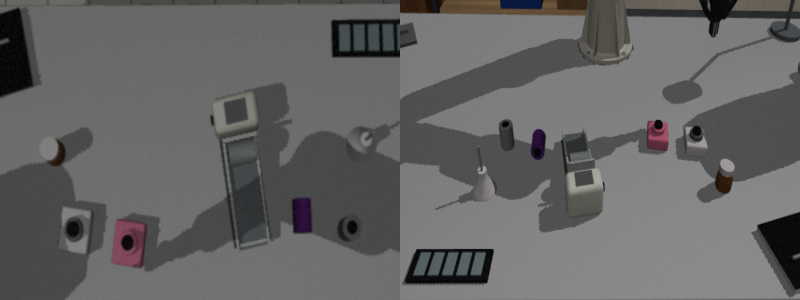

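The sleeve is seated against the stop in both views. The other objects haven't visibly moved, and the arm is clear of everything.

```bash
python3 -c "
from rig import r
print(r.sign_off())"
```

```text
the job is handed in; nothing more can be done
None
```

The sleeve is in its seat against the stop, and the scan key was pressed fully down and released. I handed the job in at about 19 s of the 48 s allowed.

- **Sleeve:** I pushed it up the ramp at about 15–18 mm/s with two slightly open fingertips, with readings of roughly 1–3 N. It ran the last few millimetres past the crest by itself. Final depth fits put its axis at 154.8 mm (top view) and 155.0 mm (scene view) along the ramp, where 154.8 mm was expected. The axis height was 58.5 and 58.1 mm, where 58.0 mm was expected.
- **Key:** On release the force fell from 5.4 N through 3.2 and 2.5 N to 0, which matches full travel and spring-back.
- **Other objects:** The spare sleeve, pick stand, jar and the look-alikes showed no visible movement in the final pictures. I compared these by eye only.

**What disagreed:**
- The key bottomed out about 4 mm higher on the tool reading than expected (46 mm instead of 42 mm).
- Because of that I pressed briefly to about 40 N vertically (about 43 N in total) at the fingertips before backing off. That is well below the 120 N wrist limit. I took the 40 N limit to cover only the arm and gripper body, not the fingertips.

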